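# Hold the swinging offering tray still over the incense bowl

## Robot

A 7-joint arm with a two-finger parallel gripper is mounted at the origin on the work surface. World frame = base frame: x ahead of the robot, y to its left, z up, the work surface at z = 0. Lengths are in m, angles in rad, forces in N, time in s.
With the tool pointing down it reaches from about 0.425 to 0.925 m from the base axis. Payload 6.8 kg.
Tool frame: the origin (TCP) lies midway between the tips of the shut fingers; the grasp point (between the pads) lies 19 mm behind it (r.grip_depth is the distance from the TCP to the grasp point, in m); z points along the fingers, y is the line along which they close (so a half turn about z gives the same grasp; the last joint's range is limited). The gripper opens to 85 mm and grips with 20 to 120 N. Pads are 22 mm wide; open, the fingers measure 114 mm over their backs; the gripper's body (76 mm by 85 mm) begins 54 mm behind the grasp point. The pads swing forward as they close: fully open they stand 13 mm farther back than shut.
Start: joints at [1.011, 0.477, 0.022, 1.555, -0.011, 1.109, -0.083], TCP at [0.295, -0.607, 0.231] pointing down, gripper open.
Joint ranges: [-2.96, 2.96], [-0.34, 2.1], [-1.41, 1.46], [0.24, 2.44], [-1.37, 4.51], [0.17, 1.92], [-2.96, 2.96]. Speed limits (rad/s): [2.39, 2.39, 3.14, 3.14, 3.14, 3.14, 3.14].

## Interface

Orientations are given as a rotation vector (axis times angle).
In Python, from bench import telemetry, grab_frame, calibration, order, silhouettes, r gives the robot as it stands.
- The arm moves only by the tool apply_moves, never from a script. Its argument "moves" is a list of rows, each a list of 7 numbers: the turn, a rotation vector about the tool's x, y, z scaled (see below), then the shift along the tool's x, y, z scaled (see below), then the opening, from -1 (shut) to 1 (fully open). A call has exactly 8 rows; each row shifts and turns the commanded pose from where the row before left it, along the tool's axes as they then stand; what a row does not reach is not made up. The controller multiplies each number of a shift by 1000 mm and each number of a turn by 6 degrees. A row lasts 1/12 s, in which the tool goes at most 41.7 mm and 7.16 degrees, less where a joint would pass 70% of its speed; a pose out of reach is approached as far as the arm can. A call with a number of a shift or a turn outside -1 to 1 is refused whole. A call with a gripper value outside its range is refused whole. The fingers move at their own pace and stop on an object; "grip_force" is the grip in N (left out, the last holds). Time passes only in rows, so rows that do not move let the fingers close, or fill a call up. It gives the time, the measured TCP pose, the force, the opening and the grip force at its end, in the units of the state.
- telemetry.get_obs(): the state, without advancing time (a new reading comes with each control period).
- grab_frame(name): name is "scene" or "top" or "wrist"; returns the picture (400x640x3 uint8, blue, green, red); there is no depth.
- calibration(name): a dict with "fx", "fy", "cx", "cy" (pixels), "world_from_camera" (4x4, takes a point from camera to world coordinates); the wrist camera has in their place "mount" (4x4, takes a point from camera to tool coordinates, whose origin is the TCP and whose axes are the flange's). Camera axes: x right, y down, z forward; pixel columns grow to the right and rows downward; lengths in m; the calibration is good to about 2 mm. A picture is of the moment at which its call begins: read the wrist's pose just before it. calibration takes no time and is no camera call.
- order.hand_in(): hands the job in; it is judged then, once.
Trained networks look in the newest picture that a camera, given by its name, has taken for a name from the list of things; names that differ only in an ending like _2 or _b are one class to them, and where a whole thing is asked for, a point or a joint stands for the part that bears it (a point fixed in the world has none). Each returns a list of dicts, best first, with "p" (0 to 1); they miss things now and then, are a little off and sometimes report something else, mostly with a low value. They report only what shows in the picture. A call takes as long as a camera call. They do not tell look-alikes from the thing itself.
- silhouettes(thing, camera): "mask" (400x640 bool, what is visible of it) and "extent" ([centre column, centre row, width, height] in pixels, round what is visible of it).
The state is a dict: "clock": time; "joints": joint angles; "qvel": joint speeds; "tau": joint torques, N m; "tcp_pos": TCP position; "orientation": TCP orientation; "contact_force": force on the tool from outside, world axes, zero at the start; "moment": the same for the moment, N m; "grip_width": finger opening in m; "gripper_force": force on a finger pad.
Only numpy, scipy, OpenCV 4.12 (cv2) and the standard library are available. Lean on these libraries where they do the work, as an engineer would, in place of code of your own. Each camera call takes 0.05 s, during which the arm holds its last target. There are 200 camera calls.

## Task

Take the hanging offering tray by its wooden bar, lift it straight up out of the parking stand (it swings free as it leaves the keeper blade) and carry it over to the green incense bowl for its blessing in the smoke. Steady the swing by moving the bar only, never touching the tray or letting it brush against anything once it has left the stand, and let it hang still and level, the tip of its tail rod centred over the bowl and about 5 cm above the rim, for a good six seconds. Do not let the tray swing wildly, leave the other altar things alone, and finish while still holding the bar with the tray hanging still there.

Things in the scene. Friction and masses are not known exactly. Their poses are not given: they have to be found in the camera images.
- bar: Loose bar, 0.2 kg, lying in the stand's slots, its axis 155 mm above the board. Origin at its middle on the axis; y along it, z up. Middle: square wooden grip 22 x 22 mm, 74 mm long; beyond it 16 mm brass rod to y = +-125 mm, with 32 mm discs at +-118 mm. Grip the middle from above, fingers closing along its x.
- tray: Red swinging tray with two fixed white cups, about 0.5 kg (varies). Origin on the bar's axis, its hinge; hanging level, its axes are the bar's. Plate 310 (x) x 100 mm (y), underside 61 mm below the hinge; cups 48 mm wide at x = +-128 mm, tops 13 mm below the hinge; brass bails at y = +-50 mm. Starts at rest, turned 0.34 rad (tail towards +x) against the keeper blade.
- tray_axis (a point): The hinge point of the tray, its origin. The tray turns freely about the bar's y, hardly damped (the swing takes about a minute to halve). Period 1.17 s; equivalent pendulum length 0.34 m, centre of mass 44 mm below the hinge: th'' = -(9.81 th + a)/0.34, th = angle of the tail towards +x, a = acceleration of the bar along its horizontal x.
- tray_tip (a point): Lower end of the tail rod (8 mm thick) that points straight down from the tray's middle, 125 mm below the hinge in the tray's frame.
- stand: Wooden parking stand, fixed, base 160 x 250 x 14 mm. Origin under its middle; x, y as the bar's at the start. Two posts at y = +-100 mm, 16 mm (y) x 50 mm (x), tops at 179 mm, with slots 18 mm wide, 32 mm deep, open at the top, holding the bar's rod: it leaves only straight up, by 35 mm or more. The tray must then pass over the posts: bar at 310 mm or more.
- keeper (a point): Middle of the top edge of the stand's steel keeper blade, 51 mm above the board, 6 mm thick (stand's x 27 to 33 mm), 50 mm wide (y). It holds the tail rod aside; the tail slips off it after about 15 mm of lift and the tray then swings about +-0.3 rad.
- bowl_rim (a point): Middle of the mouth of the green glazed incense bowl, fixed, 140 mm wide, rim 75 mm above the board (z of this point), filled with grey ash 25 mm below the rim.
- statue: White porcelain Guanyin statue, 250 mm tall, 110 mm wide, loose at the back of the board. Origin under its foot. Leave alone.
- tin: Steel tealight tin, 90 mm wide, 50 mm tall, loose. Origin under it. Leave alone.
- vase: Blue vase, 90 mm wide, 150 mm tall, loose. Origin under it. Leave alone.
- oil: Amber bottle, 60 mm wide, 150 mm tall, loose. Origin under it. Leave alone.
- joss: Red box 50 x 220 x 35 mm lying flat, loose. Origin under its middle. Leave alone.
- lamp_l: Red altar lamp, 70 mm wide, 115 mm tall, far left, loose. Origin under it. Leave alone.
- lamp_r: Red altar lamp like the other, far right, loose. Leave alone.
Not all that is in view belongs to the job. What is shaped like the part that bears bowl_rim but pink is not meant.

How it is judged:
On the way, in this order (a step that is already met when the one before it is completed fails the run):
1. the bar is lifted out of the stand and the tray hangs free (height (world z) of bar above 0.21 m and contact force between the fingers and bar above 2 N), for 0.1 s.
2. the tray hangs still and level over the bowl for 5 s (horizontal distance between tray_tip and bowl_rim below 0.03 m and z of tray_tip in the frame of bowl_rim between 0.015 and 0.1 m and angle between tray's own x axis and vertical between 1.5008 and 1.6408 rad and contact force between the fingers and bar above 2 N and not (contact force between tray and anything else above 0.1 N)), for 5 s.
At the end, for the whole second after the job is handed in: The gripper holds the bar and the tray hangs free of everything, tail tip within 30 mm of the bowl's centre and 15 to 100 mm above its rim, swing within 0.07 rad of level (all of step 2); the arm keeps its last pose, push and grip.
It fails at once if the robot touches the tray (contact force between any of the fingers, the arm and tray above 0.5 N).
It fails at once if the tray touches something away from the stand (distance between tray_tip and stand above 0.17 m and contact force between tray and anything else above 0.3 N).
It fails at once if the tray swings or tips wildly (angle between tray's own z axis and vertical above 0.6 rad or angle between bar's own y axis and vertical below 1.3 rad or angle between bar's own y axis and vertical above 1.84 rad).
It fails at once if another altar thing is disturbed (distance of any of statue, tin, vase, oil, joss, lamp_l, lamp_r from where it was at the start of the episode above 0.015 m).
It also fails if it takes over 56 s, if anything falls off the work surface, if the arm or the gripper's body presses on something with over 40 N, if the wrist force passes 120 N, or if a joint passes its speed limit or range.

## Working session

There is one attempt and no reset: what is moved stays moved. The work goes in short steps, Python scripts to look and compute and a tool call to move; the robot and the scene stay as the last step left them, time stands still between calls to the robot, and variables do not carry over. Pictures are saved under pics/ and viewed, at most 10 in all, crops included, and the job is handed in when it is done.

Besides the shell and the picture viewer there is one more tool, called by a JSON object that holds its "op" and its "data", one argument or row to a line. apply_moves: Moves the arm, as the interface text tells. Its arguments: {"type":"object","properties":{"moves":{"type":"array"},"grip_force":{"type":"number"}},"required":["moves"]}

```bash
mkdir -p pics; python3 - <<'E'
from bench import *
import cv2
print(telemetry.get_obs())
for n in("scene","top"):
    cv2.imwrite(f"pics/{n}0.png",grab_frame(n)); c=calibration(n); print(n,c)
    for t in("bar","tray","stand","bowl_rim","tray_tip"):
        try: print(t,[(round(d["p"],2),[round(float(x)) for x in d["extent"]]) for d in silhouettes(t,n)][:3])
        except Exception as e: print(t,e)
print(calibration("wrist"),r.grip_depth)
E
```

```text
{'clock': 0.0, 'joints': array([ 1.01089445,  0.47779534,  0.02235774,  1.55642947, -0.01151779,
        1.10930016, -0.08309404]), 'qvel': array([-0.00071599, -0.0016314 , -0.00128426, -0.0004946 , -0.00042423,
        0.0016414 , -0.00171188]), 'tau': array([ 1.11171266e-03, -5.96448255e+01,  1.60849527e+00, -2.81197035e+01,
        1.24514621e-02,  9.42467042e-03, -1.96155275e-05]), 'tcp_pos': array([ 0.29442498, -0.60675788,  0.23033853]), 'orientation': array([-3.06009005e+00, -7.03287417e-01,  8.25829836e-04]), 'contact_force': array([-0.12124373, -0.14396525, -0.36559975]), 'moment': array([-0.02371897,  0.03851347,  0.04660284]), 'gripper_force': 0.0, 'grip_width': 0.08540139998676924}
scene {'fx': 386.16577770623684, 'fy': 386.16577770623684, 'cx': 318.44057118078774, 'cy': 197.94173898662999, 'world_from_camera': array([[-0.68088622,  0.58380657, -0.44222602,  1.11086519],
       [ 0.73237972,  0.54581997, -0.40706327,  0.50566924],
       [ 0.00372959, -0.60104114, -0.79920938,  1.14701486],
       [ 0.        ,  0.        ,  0.        ,  1.        ]])}
bar [(0.89, [377, 2
[... 612 characters left out ...]
, 202, 86, 90]), (0.54, [376, 214, 42, 44]), (0.49, [138, 236, 36, 18])]
stand [(0.62, [257, 211, 85, 81])]
bowl_rim [(0.77, [366, 279, 46, 42]), (0.6, [376, 213, 46, 45]), (0.56, [440, 234, 46, 42])]
tray_tip [(0.86, [248, 199, 94, 100])]
{'fx': 295.35438624115795, 'fy': 295.35438624115795, 'cx': 327.9295511953337, 'cy': 197.2831729026759, 'mount': array([[-1.03652055e-03, -9.59884665e-01, -2.80393215e-01,
         7.06363350e-02],
       [ 9.99999364e-01, -8.70333813e-04, -7.17206422e-04,
         1.86066345e-04],
       [ 4.44399750e-04, -2.80393780e-01,  9.59884957e-01,
        -1.42312176e-01],
       [ 0.00000000e+00,  0.00000000e+00,  0.00000000e+00,
         1.00000000e+00]])} 0.0187
```

View pics/top0.png

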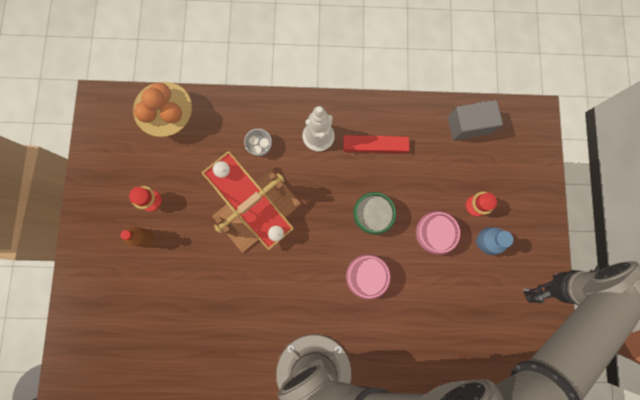

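View pics/scene0.png

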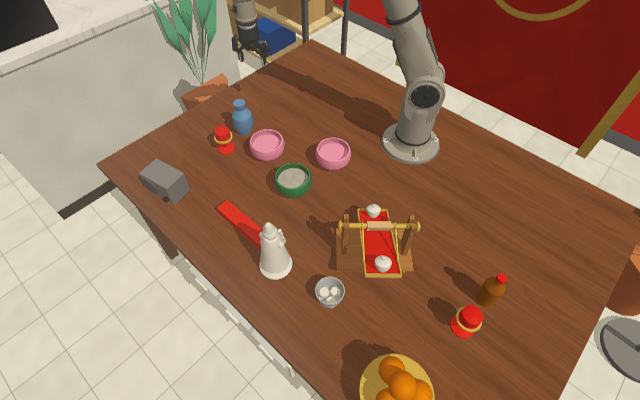

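```bash
cat > h.py <<'E'
import numpy as np,cv2
from bench import *
def ray(n,u,v,z):
    c=calibration(n);T=c["world_from_camera"]
    d=T[:3,:3]@np.array([(u-c["cx"])/c["fx"],(v-c["cy"])/c["fy"],1]);o=T[:3,3]
    return o+d*(z-o[2])/d[2]
def proj(n,p):
    c=calibration(n);T=np.linalg.inv(c["world_from_camera"]);q=T[:3,:3]@p+T[:3,3]
    return q[0]/q[2]*c["fx"]+c["cx"],q[1]/q[2]*c["fy"]+c["cy"]
E
python3 - <<'E'
from h import *
for n,(u,v) in(("top",(376,213)),("scene",(293,180))):
    im=cv2.imread(f"pics/{n}0.png"); b,g,rr=[im[...,i].astype(int) for i in range(3)]
    m=((g>rr+15)&(g>b+5)).astype(np.uint8); yy,xx=np.mgrid[:400,:640]; m[np.hypot(xx-u,yy-v)>35]=0
    pts=np.argwhere(m)[:,::-1]; h=cv2.convexHull(pts.astype(np.int32))[:,0]
    w=np.array([ray(n,*p,0.075)[:2] for p in h]); print(n,cv2.minEnclosingCircle(w.astype(np.float32)),w.min(0),w.max(0))
t=cv2.imread("pics/top0.png");s=cv2.imread("pics/scene0.png")
a=cv2.resize(t[140:290,195:395],None,fx=4,fy=4,interpolation=cv2.INTER_CUBIC);cv2.imwrite("pics/c1.png",a)
b=cv2.resize(s[190:290,320:440],None,fx=6,fy=6,interpolation=cv2.INTER_CUBIC);cv2.imwrite("pics/c2.png",b)
E
```

```text
top ((0.5049837231636047, -0.18065112829208374), 0.06708443909883499) [ 0.43948815 -0.24650097] [ 0.56830687 -0.11553604]
scene ((0.5203028321266174, -0.1669750213623047), 0.08060667663812637) [ 0.44479901 -0.24146875] [ 0.59077643 -0.09262524]
```

View pics/c1.png

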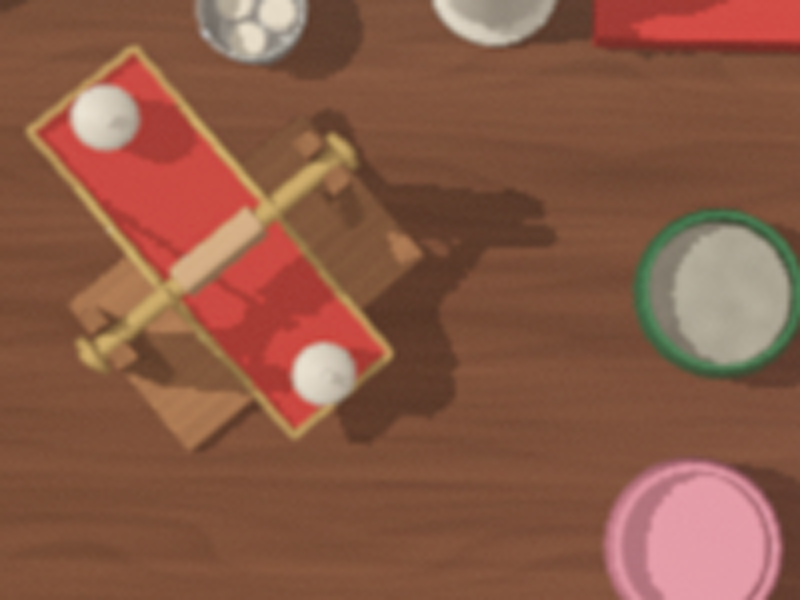

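View pics/c2.png

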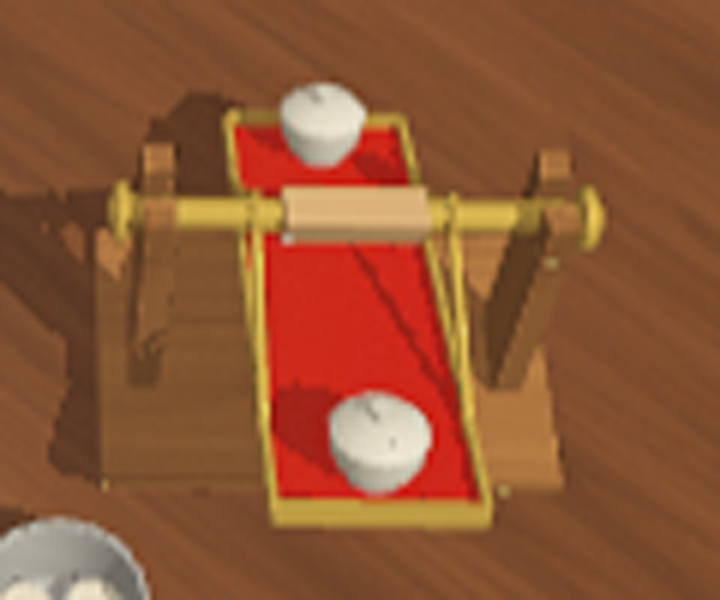

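Crop 1 shows the green bowl around full-frame (376,213), with pink look-alikes at (438,234) and (368,277). The green one fits the description. The bar's discs are at crop 1 (342,153) and (94,353), and at crop 2 (122,209) and (592,218).

```bash
python3 - <<'E'
from h import *
f=lambda u,v,s,o:((u+.5)/s-.5+o[0],(v+.5)/s-.5+o[1])
for n,s,o,ps in(("top",4,(195,140),[(342,153),(94,353),(217,250)]),("scene",6,(320,190),[(122,209),(592,218),(356,212)])):
    P=[ray(n,*f(*p,s,o),.155) for p in ps]; d=P[0]-P[1]
    print(n,np.round(P,4).tolist(),np.linalg.norm(d),(P[0]+P[1])/2,np.degrees(np.arctan2(d[1],d[0])))
    for S in silhouettes("bowl_rim",n)[:4]:
        m=S["mask"];print(S["p"],S["extent"])
        if not(abs(S["extent"][0]-(376 if n=="top" else 293))<4 and abs(S["extent"][1]-(213 if n=="top" else 180))<5):continue
        # fit rim circle: compare rendered hull edges
        h=cv2.convexHull(np.argwhere(m)[:,::-1].astype(np.int32))[:,0]
        w=np.array([ray(n,*p,.075)[:2] for p in h]);print(w.min(0),w.max(0))
        cam=calibration(n)["world_from_camera"][:2,3]
        from scipy.optimize import least_squares
        c0=w.mean(0); u=(cam-c0)/np.linalg.norm(cam-c0); far=w[((w-c0)@u)<0.01]
        print("fit",least_squares(lambda q:np.hypot(*(far-q[:2]).T)-.07,c0).x, least_squares(lambda q:np.hypot(*(far-q[:2]).T)-q[2],[*c0,.07]).x)
E
```

```text
top [[0.5914, 0.1157, 0.155], [0.4361, 0.291, 0.155], [0.515, 0.2053, 0.155]] 0.23421736406788743 [0.51372743 0.20334574 0.155     ] -48.477392929162086
0.77 [366.4, 278.6, 46.5, 41.5]
0.6 [375.6, 213.1, 46.5, 44.8]
[ 0.43359745 -0.24652859] [ 0.57454859 -0.10936878]
fit [ 0.50426489 -0.17881776] [ 0.50428243 -0.17883422  0.06997988]
0.56 [440.1, 233.6, 45.7, 42.0]
scene [[0.5913, 0.1173, 0.155], [0.4322, 0.2956, 0.155], [0.5113, 0.2056, 0.155]] 0.23897829819553726 [0.51172754 0.20648094 0.155     ] -48.25378446519141
0.77 [293.8, 179.5, 38.1, 34.4]
[ 0.44226371 -0.24591921] [ 0.59145199 -0.09209586]
fit [ 0.51107731 -0.17541173] [ 0.50887161 -0.17819469  0.06711112]
0.73 [334.5, 154.8, 39.4, 36.2]
0.68 [266.8, 145.2, 34.9, 33.7]
0.19 [240.3, 225.8, 41.0, 46.8]
```

```bash
cat >> h.py <<'E'
from scipy.spatial.transform import Rotation as R
def plan(tgt,dyaw,N):
    "rows: straight world move to tgt, dyaw (deg, about world z up), shifts in tool axes at row start"
    o=telemetry.get_obs();M=R.from_rotvec(o["orientation"]);d=(np.array(tgt)-o["tcp_pos"])/N
    for i in range(N):
        t=M.inv().apply(d);print([0,0,round(-dyaw/N/6,3)]+[round(float(x),4) for x in t])
        M=M*R.from_rotvec([0,0,-np.radians(dyaw/N)])
def tri(a,b):
    A=[];B=[]
    for n,(u,v) in(("top",a),("scene",b)):
        c=calibration(n);T=c["world_from_camera"];d=T[:3,:3]@[(u-c["cx"])/c["fx"],(v-c["cy"])/c["fy"],1];d/=np.linalg.norm(d)
        Q=np.eye(3)-np.outer(d,d);A.append(Q);B.append(Q@T[:3,3])
    return np.linalg.solve(sum(A),sum(B))
E
python3 - <<'E'
from h import *
print("cupfar",tri((221,169.4),(382.3,262.5)),"cupnear",tri((275.5,233.1),(373.5,210)))
print("statue foot",ray("top",319,139,0),ray("scene",275,272,0),"vase",ray("top",494,242,.1))
plan((.513,.205,.27),105.7,24)
E
```

```text
cupfar [0.61034006 0.29235773 0.16262002] cupnear [0.43028614 0.13089627 0.07801618]
statue foot [0.76532541 0.00123678 0.        ] [0.79283597 0.02327422 0.        ] vase [ 0.41929015 -0.54984852  0.1       ]
[0, 0, -0.734, 0.023, -0.0265, -0.0016]
[0, 0, -0.734, 0.0249, -0.0246, -0.0016]
[0, 0, -0.734, 0.0267, -0.0226, -0.0016]
[0, 0, -0.734, 0.0284, -0.0205, -0.0016]
[0, 0, -0.734, 0.0299, -0.0183, -0.0016]
[0, 0, -0.734, 0.0312, -0.0159, -0.0016]
[0, 0, -0.734, 0.0323, -0.0135, -0.0016]
[0, 0, -0.734, 0.0333, -0.011, -0.0016]
[0, 0, -0.734, 0.034, -0.0084, -0.0016]
[0, 0, -0.734, 0.0346, -0.0057, -0.0016]
[0, 0, -0.734, 0.0349, -0.0031, -0.0016]
[0, 0, -0.734, 0.035, -0.0004, -0.0016]
[0, 0, -0.734, 0.035, 0.0023, -0.0016]
[0, 0, -0.734, 0.0347, 0.005, -0.0016]
[0, 0, -0.734, 0.0342, 0.0076, -0.0016]
[0, 0, -0.734, 0.0335, 0.0102, -0.0016]
[0, 0, -0.734, 0.0326, 0.0128, -0.0016]
[0, 0, -0.734, 0.0316, 0.0153, -0.0016]
[0, 0, -0.734, 0.0303, 0.0176, -0.0016]
[0, 0, -0.734, 0.0288, 0.0199, -0.0016]
[0, 0, -0.734, 0.0272, 0.0221, -0.0016]
[0, 0, -0.734, 0.0255, 0.0241, -0.0016]
[0, 0, -0.734, 0.0235, 0.026, -0.0016]
[0, 0, -0.734, 0.0215, 0.0277, -0.0016]
```

{"op": "apply_moves", "data": {
  "moves": [
    [0,0,-0.734,0.023,-0.0265,-0.0016,1],
    [0,0,-0.734,0.0249,-0.0246,-0.0016,1],
    [0,0,-0.734,0.0267,-0.0226,-0.0016,1],
    [0,0,-0.734,0.0284,-0.0205,-0.0016,1],
    [0,0,-0.734,0.0299,-0.0183,-0.0016,1],
    [0,0,-0.734,0.0312,-0.0159,-0.0016,1],
    [0,0,-0.734,0.0323,-0.0135,-0.0016,1],
    [0,0,-0.734,0.0333,-0.011,-0.0016,1]
  ]
}}

```text
clock: 1.37
tcp_pos: [0.3676, -0.3351, 0.2444]
orientation: [2.702, 1.602, 0.0]
contact_force: [0.3, 0.8, 0.5]
grip_width: 0.0855
gripper_force: 0.0
```

{"op": "apply_moves", "data": {
  "moves": [
    [0,0,-0.734,0.034,-0.0084,-0.0016,1],
    [0,0,-0.734,0.0346,-0.0057,-0.0016,1],
    [0,0,-0.734,0.0349,-0.0031,-0.0016,1],
    [0,0,-0.734,0.035,-0.0004,-0.0016,1],
    [0,0,-0.734,0.035,0.0023,-0.0016,1],
    [0,0,-0.734,0.0347,0.005,-0.0016,1],
    [0,0,-0.734,0.0342,0.0076,-0.0016,1],
    [0,0,-0.734,0.0335,0.0102,-0.0016,1]
  ]
}}

```text
clock: 2.03
tcp_pos: [0.4403, -0.0643, 0.2574]
orientation: [2.09, 2.344, 0.0]
contact_force: [0.7, -1.1, -0.6]
grip_width: 0.0854
gripper_force: 0.0
```

{"op": "apply_moves", "data": {
  "moves": [
    [0,0,-0.734,0.0326,0.0128,-0.0016,1],
    [0,0,-0.734,0.0316,0.0153,-0.0016,1],
    [0,0,-0.734,0.0303,0.0176,-0.0016,1],
    [0,0,-0.734,0.0288,0.0199,-0.0016,1],
    [0,0,-0.734,0.0272,0.0221,-0.0016,1],
    [0,0,-0.734,0.0255,0.0241,-0.0016,1],
    [0,0,-0.734,0.0235,0.026,-0.0016,1],
    [0,0,-0.734,0.0215,0.0277,-0.0016,1]
  ]
}}

```text
clock: 2.7
tcp_pos: [0.5134, 0.2063, 0.27]
orientation: [1.284, 2.867, 0.0]
contact_force: [0.2, -1.3, -0.6]
grip_width: 0.085
gripper_force: 0.0
```

```bash
python3 - <<'E'
from h import *
o=telemetry.get_obs();im=grab_frame("wrist");c=calibration("wrist")
M=R.from_rotvec(o["orientation"]).as_matrix();print(o["tcp_pos"],M)
def pj(p):
    q=M.T@(np.array(p)-o["tcp_pos"]);m=c["mount"];q=m[:3,:3].T@(q-m[:3,3]);return (int(q[0]/q[2]*c["fx"]+c["cx"]),int(q[1]/q[2]*c["fy"]+c["cy"]))
a=np.radians(-48.4);d=np.array([np.cos(a),np.sin(a),0])
for s in(-.125,-.037,0,.037,.125): p=pj(np.array([.512,.204,.155])+s*d);print(p);cv2.circle(im,p,3,(255,0,0),1)
cv2.imwrite("pics/w1.png",im)
E
```

```text
[0.51341207 0.20631523 0.26997423] [[-6.65959939e-01  7.45987261e-01  6.05535645e-04]
 [ 7.45987333e-01  6.65960118e-01 -1.42763643e-04]
 [-5.09762449e-04  3.56647053e-04 -9.99999806e-01]]
(325, 40)
(325, 153)
(325, 194)
(325, 231)
(325, 311)
```

View pics/w1.png

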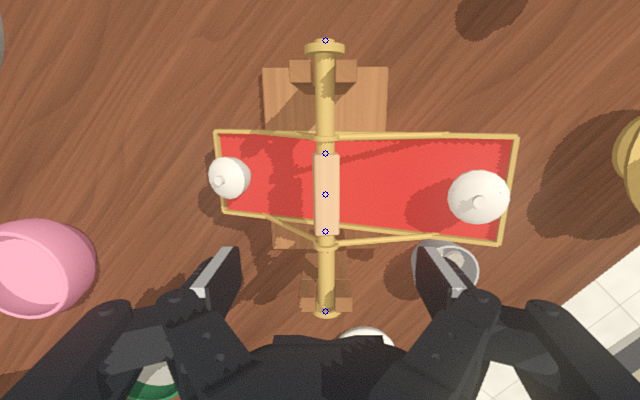

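The prediction lands on the bar in the wrist view, with the grip spanning (325,153)–(325,235), so I can descend.

{"op": "apply_moves", "data": {
  "moves": [
    [0,0,0,-0.001,-0.0025,0.02,1],
    [0,0,0,0,0,0.022,1],
    [0,0,0,0,0,0.022,1],
    [0,0,0,0,0,0.022,1],
    [0,0,0,0,0,0.02,1],
    [0,0,0,0,0,0.016,1],
    [0,0,0,0,0,0.008,1],
    [0,0,0,0,0,0.004,1]
  ]
}}

```text
clock: 3.42
tcp_pos: [0.5113, 0.2019, 0.1346]
orientation: [-1.288, -2.864, 0.002]
contact_force: [-0.7, 0.1, 0.5]
grip_width: 0.0853
gripper_force: 0.0
```

{"op": "apply_moves", "data": {
  "moves": [
    [0,0,0,0,0,0,-1],
    [0,0,0,0,0,0,-1],
    [0,0,0,0,0,0,-1],
    [0,0,0,0,0,0,-1],
    [0,0,0,0,0,0,-1],
    [0,0,0,0,0,0,-1],
    [0,0,0,0,0,0,-1],
    [0,0,0,0,0,0,-1]
  ],
  "grip_force": 80
}}

```text
clock: 4.08
tcp_pos: [0.5125, 0.2028, 0.1366]
orientation: [1.287, 2.864, 0.002]
contact_force: [0.5, -0.8, 5.5]
grip_width: 0.0208
gripper_force: 78.2
```

{"op": "apply_moves", "data": {
  "moves": [
    [0,0,0,0,0,-0.01,-1],
    [0,0,0,0,0,-0.02,-1],
    [0,0,0,0,0,-0.025,-1],
    [0,0,0,0,0,-0.03,-1],
    [0,0,0,0,0,-0.03,-1],
    [0,0,0,0,0,-0.03,-1],
    [0,0,0,0,0,-0.025,-1],
    [0,0,0,0,0,-0.02,-1]
  ]
}}

```text
clock: 4.75
tcp_pos: [0.5107, 0.2019, 0.3267]
orientation: [-1.288, -2.864, 0.002]
contact_force: [0.4, 0.6, -8.6]
grip_width: 0.0206
gripper_force: 81.6
```

```bash
python3 - <<'E'
from h import *
T=[];F=[];O=[]
for i in range(24):
    o=telemetry.get_obs();F.append(grab_frame("scene"));T.append(o["clock"]);O.append(np.r_[o["tcp_pos"],o["contact_force"],o["moment"]])
np.savez("sw.npz",T=T,F=F,O=O)
print(np.round(np.c_[T,O],3)[::2])
cv2.imwrite("pics/sw.png",np.hstack([cv2.resize(F[i][130:290,300:440],None,fx=2.5,fy=2.5) for i in(0,12)]))
E
```

```text
[[ 4.7500e+00  5.1100e-01  2.0200e-01  3.2700e-01  4.2700e-01  5.7200e-01
  -8.5710e+00 -2.3000e-02 -5.4000e-02 -0.0000e+00]
 [ 4.8500e+00  5.1200e-01  2.0300e-01  3.2800e-01  4.6600e-01  1.4500e-01
  -8.8650e+00  2.0000e-03 -7.5000e-02 -2.9000e-02]
 [ 4.9500e+00  5.1100e-01  2.0200e-01  3.2400e-01 -7.2300e-01 -1.9300e-01
  -1.0027e+01 -8.8000e-02  8.2000e-02 -3.0000e-02]
 [ 5.0500e+00  5.1000e-01  2.0100e-01  3.2300e-01 -5.5200e-01 -1.3400e-01
  -8.6330e+00 -3.2000e-02 -3.0000e-03 -2.0000e-02]
 [ 5.1500e+00  5.1100e-01  2.0200e-01  3.2400e-01  3.7100e-01  5.2000e-01
  -9.5440e+00  3.3000e-02 -2.6000e-02 -0.0000e+00]
 [ 5.2500e+00  5.1100e-01  2.0200e-01  3.2400e-01 -2.1000e-02 -6.8900e-01
  -8.3210e+00  2.4000e-02 -5.7000e-02  3.7000e-02]
 [ 5.3500e+00  5.1200e-01  2.0200e-01  3.2500e-01  3.4500e-01  2.0600e-01
  -8.2420e+00  2.0000e-02 -7.8000e-02 -3.4000e-02]
 [ 5.4500e+00  5.1200e-01  2.0300e-01  3.2500e-01  2.5900e-01  2.8500e-01
  -7.6390e+00 -1.8000e-02 -5.6000e-02  1.0000e-02]
 [ 5.5500e+00  5.1200e-01  2.0300e-01  3.2600e-01 -2.8200e-01 -4.2000e-01
  -8.7930e+00 -2.5000e-02 -1.8000e-02 -3.6000e-02]
 [ 5.6500e+00  5.1200e-01  2.0200e-01  3.2600e-01  3.7600e-01  1.0520e+00
  -9.2300e+00 -8.0000e-03 -1.6000e-02 -2.1000e-02]
 [ 5.7500e+00  5.1200e-01  2.0200e-01  3.2600e-01  7.4500e-01 -7.9200e-01
  -7.9500e+00 -2.8000e-02  4.0000e-03  4.0000e-03]
 [ 5.8500e+00  5.1200e-01  2.0200e-01  3.2600e-01 -4.3700e-01  1.3200e-01
  -7.2420e+00 -7.3000e-02  5.4000e-02  3.0000e-02]]
```

View pics/sw.png

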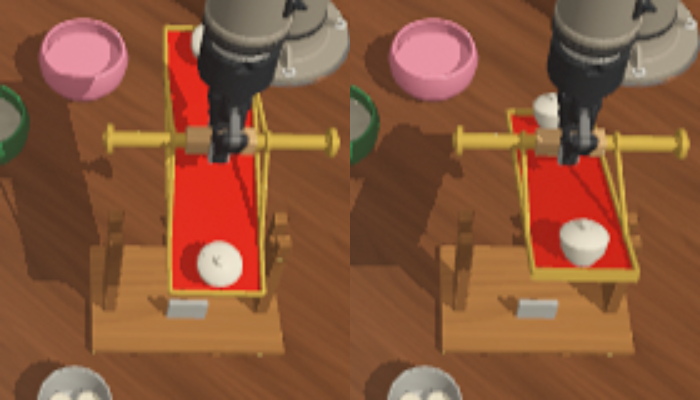

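```bash
cat >> h.py <<'E'
D=np.array([.746,.666,0]); w0=2*np.pi/1.17
def theta(im,tcp):
    h=np.array(tcp)+[0,0,.0187]; g=np.arange(-.5,.5,.005)
    L=np.array([proj("scene",h+D*(.128*np.cos(t)+.037*np.sin(t))+np.array([0,0,-.037*np.cos(t)+.128*np.sin(t)])) for t in g])
    hsv=cv2.cvtColor(im,cv2.COLOR_BGR2HSV); m=((hsv[...,1]<60)&(hsv[...,2]>150)).astype(np.uint8)
    k=np.zeros_like(m); cv2.polylines(k,[L.astype(np.int32)],False,1,20); n,l,s,c=cv2.connectedComponentsWithStats(m*k)
    if n<2: return np.nan
    i=1+np.argmax(s[1:,4]); 
    if s[i,4]<60: return np.nan
    return g[np.argmin(np.hypot(*(L-c[i]).T))]
def fit(T,th,w=w0,t0=None,off=None):
    T=np.array(T);th=np.array(th);k=np.isfinite(th);t0=T[-1] if t0 is None else t0
    A=np.c_[np.cos(w*(T-t0)),np.sin(w*(T-t0)),np.ones(len(T))]
    if off is None: q=np.linalg.lstsq(A[k],th[k],rcond=None)[0]
    else: q=np.r_[np.linalg.lstsq(A[k][:,:2],th[k]-off,rcond=None)[0],off]
    return q,np.std((A@q-th)[k])
E
python3 - <<'E'
from h import *
z=np.load("sw.npz");T=z["T"];P=z["O"][:,:3].mean(0)
th=[theta(f,P) for f in z["F"]];print(np.round(th,3))
for w in w0*np.array([.96,.98,1,1.02,1.04]): print(w,fit(T,th,w))
E
```

```text
Traceback (most recent call last):
  File "h.py", line 26, in theta
    L=np.array([proj("scene",h+D*(.128*np.cos(t)+.037*np.sin(t))+np.array([0,0,-.037*np.cos(t)+.128*np.sin(t)])) for t in g])
                ~~~~^^^^^^^^^^^^^^^^^^^^^^^^^^^^^^^^^^^^^^^^^^^^^^^^^^^^^^^^^^^^^^^^^^^^^^^^^^^^^^^^^^^^^^^^^^^^
  File "h.py", line 8, in proj
    c=calibration(n);T=np.linalg.inv(c["world_from_camera"]);q=T[:3,:3]@p+T[:3,3]
ValueError: time passes only in moves, steps and waits
```

```bash
cat >> h.py <<'E'
from functools import lru_cache
calibration=lru_cache(None)(calibration)
E
python3 - <<'E'
from h import *
z=np.load("sw.npz");T=z["T"];P=z["O"][:,:3].mean(0)
th=[theta(f,P) for f in z["F"]];print(np.round(th,3))
for w in w0*np.array([.96,.98,1,1.02,1.04]): print(w,fit(T,th,w))
E
```

```text
[-0.17  -0.135 -0.16  -0.14  -0.095 -0.025  0.06   0.135  0.205  0.265
  0.315  0.35   0.355  0.34   0.31   0.255  0.19   0.125  0.045 -0.035
 -0.095 -0.15  -0.175 -0.205]
5.155434098198635 (array([-0.26642248, -0.07577732,  0.06089168]), np.float64(0.022011485795665114))
5.26283897524444 (array([-0.26787564, -0.05974769,  0.06660503]), np.float64(0.01955848273614731))
5.370243852290245 (array([-0.26875058, -0.04382944,  0.07198926]), np.float64(0.017147192223562785))
5.47764872933605 (array([-0.26903564, -0.02799638,  0.07706272]), np.float64(0.01488262262586373))
5.585053606381855 (array([-0.26871175, -0.01222714,  0.08184076]), np.float64(0.012950557197383587))
```

```bash
cat >> h.py <<'E'
Lp=.34
def resp(N,w=w0,rt=1/12,Tend=None):
    "2xN: effect on (th,thdot/w) at end of N rows of a 1 m shift in each row along bar x"
    T=N*rt; a=np.arange(N)*rt; b=a+rt; k=1/rt/Lp/w
    return -k*np.array([np.sin(w*(T-a))-np.sin(w*(T-b)),np.cos(w*(T-a))-np.cos(w*(T-b))])
def free(q,dt,w=w0): # state (th,thdot/w) after dt from fit coefficients (A cos + B sin at t0)
    c,s=np.cos(w*dt),np.sin(w*dt); return np.array([q[0]*c+q[1]*s,-q[0]*s+q[1]*c])
def solve(q,t0,tnow,N=8,lag=0.,disp=None):
    "min-norm row shifts that null the swing"
    s=free(q,tnow+lag-t0+N/12); G=resp(N);A=G;y=-s
    if disp is not None: A=np.vstack([G,np.ones(N)]);y=np.r_[y,disp]
    return np.linalg.pinv(A)@y
E
python3 - <<'E'
from h import *
z=np.load("sw.npz");T=z["T"];P=z["O"][:,:3].mean(0)
th=np.array([theta(f,P) for f in z["F"]])
for w in w0*np.array([.97,1,1.03]): print(w,fit(T[5:],th[5:],w))
q,_=fit(T[5:],th[5:]);t=telemetry.get_obs()["clock"];print(t,T[-1])
for lag in(0,.03):print(np.round(1000*solve(q,T[-1],t,lag=lag)),np.round(1000*solve(q,T[-1],t,lag=lag,disp=0)))
E
```

```text
5.209136536721537 (array([-0.27967492, -0.07350902,  0.05702053]), np.float64(0.009353424154574684))
5.370243852290245 (array([-0.27918814, -0.04696145,  0.06662483]), np.float64(0.006162536820519562))
5.531351167858952 (array([-0.27709967, -0.02133441,  0.07542983]), np.float64(0.003955075394406803))
5.95 5.9
[-20. -15.  -6.   4.  13.  20.  22.  21.] [-36. -22.  -6.   7.  16.  19.  15.   5.]
[-19. -12.  -2.   8.  17.  22.  23.  19.] [-42. -22.  -2.  13.  22.  22.  13.  -3.]
```

{"op": "apply_moves", "data": {
  "moves": [
    [0,0,0,0,-0.02,0,-1],
    [0,0,0,0,-0.014,0,-1],
    [0,0,0,0,-0.004,0,-1],
    [0,0,0,0,0.006,0,-1],
    [0,0,0,0,0.015,0,-1],
    [0,0,0,0,0.021,0,-1],
    [0,0,0,0,0.022,0,-1],
    [0,0,0,0,0.02,0,-1]
  ]
}}

```text
clock: 6.62
tcp_pos: [0.5481, 0.2345, 0.3257]
orientation: [1.289, 2.864, 0.002]
contact_force: [-0.1, 0.6, -8.4]
grip_width: 0.0208
gripper_force: 81.6
```

```bash
cat >> h.py <<'E'
def look(n,off=None,skip=2):
    T=[];F=[];P=[]
    for i in range(n):
        o=telemetry.get_obs();F.append(grab_frame("scene"));T.append(o["clock"]);P.append(o["tcp_pos"])
    th=np.array([theta(f,P[-1]) for f in F]);T=np.array(T)
    q,s=fit(T[skip:],th[skip:],off=off);print(np.round(th,3),np.round(q,4),"amp",np.hypot(*q[:2]),"std",s,P[-1])
    return q,T[-1],telemetry.get_obs()["clock"]
E
python3 - <<'E'
from h import *
q,t0,t=look(22)
for lag in(0,.03):print(t,np.round(1000*solve(q,t0,t,lag=lag)),np.round(1000*solve(q,t0,t,lag=lag,disp=0)))
E
```

```text
[0.08  0.03  0.06  0.085 0.09  0.085 0.08  0.07  0.055 0.045 0.035 0.02
 0.015 0.01  0.015 0.02  0.03  0.035 0.055 0.07  0.08  0.095] [0.0218 0.0326 0.0585] amp 0.03919239271754672 std 0.010961556739100821 [0.54623045 0.23300356 0.32569939]
7.7167 [ 3.  3.  3.  2.  1. -0. -2. -3.] [-1.  2.  3.  3.  2. -0. -3. -6.]
7.7167 [ 3.  3.  3.  2.  1. -1. -2. -3.] [ 1.  2.  3.  2.  1. -1. -3. -5.]
```

{"op": "apply_moves", "data": {
  "moves": [
    [0,0,0,-0.01,-0.0078,0,-1],
    [0,0,0,-0.01,-0.0078,0,-1],
    [0,0,0,-0.01,-0.0078,0,-1],
    [0,0,0,-0.01,-0.0088,0,-1],
    [0,0,0,-0.01,-0.0098,0,-1],
    [0,0,0,-0.01,-0.0108,0,-1],
    [0,0,0,-0.01,-0.0128,0,-1],
    [0,0,0,-0.01,-0.0138,0,-1]
  ]
}}

```text
clock: 8.38
tcp_pos: [0.54, 0.1183, 0.3257]
orientation: [1.29, 2.864, -0.001]
contact_force: [0.1, -0.2, -9.0]
grip_width: 0.0207
gripper_force: 81.6
```

{"op": "apply_moves", "data": {
  "moves": [
    [0,0,0,-0.01,-0.0108,0,-1],
    [0,0,0,-0.01,-0.0108,0,-1],
    [0,0,0,-0.01,-0.0108,0,-1],
    [0,0,0,-0.01,-0.0108,0,-1],
    [0,0,0,-0.01,-0.0108,0,-1],
    [0,0,0,-0.01,-0.0108,0,-1],
    [0,0,0,-0.01,-0.0108,0,-1],
    [0,0,0,-0.01,-0.0108,0,-1]
  ]
}}

```text
clock: 9.05
tcp_pos: [0.528, 0.0011, 0.3258]
orientation: [1.29, 2.864, -0.001]
contact_force: [0.7, 0.6, -8.5]
grip_width: 0.0209
gripper_force: 81.6
```

{"op": "apply_moves", "data": {
  "moves": [
    [0,0,0,-0.01,-0.0108,0,-1],
    [0,0,0,-0.01,-0.0108,0,-1],
    [0,0,0,-0.01,-0.0108,0,-1],
    [0,0,0,-0.01,-0.0108,0,-1],
    [0,0,0,-0.01,-0.0108,0,-1],
    [0,0,0,-0.01,-0.0108,0,-1],
    [0,0,0,-0.01,-0.0108,0,-1],
    [0,0,0,-0.01,-0.0108,0,-1]
  ]
}}

```text
clock: 9.72
tcp_pos: [0.5161, -0.116, 0.3258]
orientation: [1.291, 2.864, -0.001]
contact_force: [0.3, -0.2, -7.6]
grip_width: 0.0207
gripper_force: 81.6
```

{"op": "apply_moves", "data": {
  "moves": [
    [0,0,0,-0.01,-0.0108,0,-1],
    [0,0,0,-0.01,-0.0108,0,-1],
    [0,0,0,-0.01,-0.0108,0,-1],
    [0,0,0,-0.01,-0.0108,0,-1],
    [0,0,0,0,0,0,-1],
    [0,0,0,0,0,0,-1],
    [0,0,0,0,0,0,-1],
    [0,0,0,0,0,0,-1]
  ]
}}

```text
clock: 10.38
tcp_pos: [0.511, -0.1719, 0.3258]
orientation: [1.287, 2.866, 0.0]
contact_force: [-0.6, 0.4, -7.4]
grip_width: 0.021
gripper_force: 81.6
```

```bash
python3 - <<'E'
from h import *
q,t0,t=look(24,skip=0)
for lag in(0,.03):print(t,np.round(1000*solve(q,t0,t,lag=lag)),np.round(1000*solve(q,t0,t,lag=lag,disp=0)))
o=telemetry.get_obs();d=np.array([.507,-.178,.2313])-o["tcp_pos"];print("tool d",R.from_rotvec(o["orientation"]).inv().apply(d))
S=grab_frame("scene");W=grab_frame("top");cv2.imwrite("pics/b.png",np.hstack([cv2.resize(S[50:250,200:400],None,fx=2,fy=2),cv2.resize(W[100:300,270:470],None,fx=2,fy=2)]))
E
```

```text
[ 0.015  0.01   0.005  0.01   0.005  0.     0.     0.    -0.005 -0.005
 -0.005  0.     0.     0.005  0.015  0.005  0.005  0.01   0.015  0.015
  0.015  0.015  0.015  0.015] [ 0.0071 -0.0059  0.0065] amp 0.009257616399409484 std 0.002913663834950797 [ 0.51110055 -0.17251472  0.32571481]
11.5833 [ 0. -0. -0. -1. -1. -1. -1. -0.] [ 2.  1. -0. -1. -1. -1.  0.  1.]
11.5833 [ 0. -0. -1. -1. -1. -1. -1. -0.] [ 2.  0. -1. -1. -1. -1.  0.  1.]
tool d [-0.00138099 -0.00672002  0.09441452]
```

View pics/b.png

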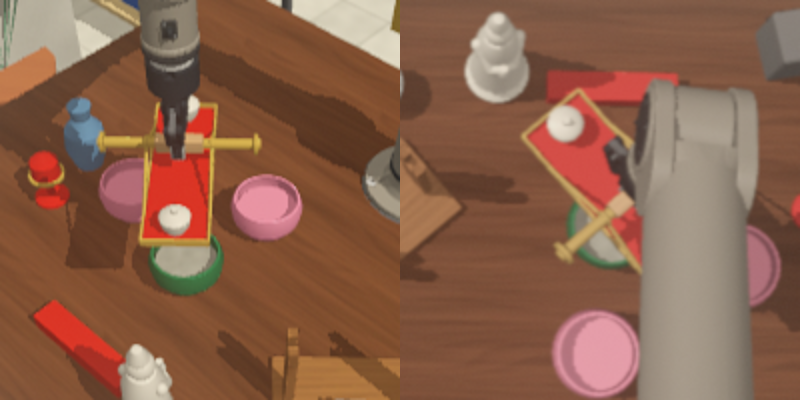

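The tray hangs at 0.01 rad over the green bowl (scene crop (185,262)), so I lower it gently.

{"op": "apply_moves", "data": {
  "moves": [
    [0,0,0,-0.0001,-0.0005,0.003,-1],
    [0,0,0,-0.0001,-0.0005,0.005,-1],
    [0,0,0,-0.0001,-0.0005,0.006,-1],
    [0,0,0,-0.0001,-0.0005,0.0065,-1],
    [0,0,0,-0.0001,-0.0005,0.0065,-1],
    [0,0,0,-0.0001,-0.0005,0.0065,-1],
    [0,0,0,-0.0001,-0.0005,0.0065,-1],
    [0,0,0,-0.0001,-0.0005,0.0065,-1]
  ]
}}

```text
clock: 12.35
tcp_pos: [0.5085, -0.1758, 0.2784]
orientation: [-1.288, -2.865, -0.0]
contact_force: [-0.4, -0.2, -8.6]
grip_width: 0.0207
gripper_force: 81.6
```

{"op": "apply_moves", "data": {
  "moves": [
    [0,0,0,-0.0001,-0.0005,0.0065,-1],
    [0,0,0,-0.0001,-0.0005,0.0065,-1],
    [0,0,0,-0.0001,-0.0005,0.0065,-1],
    [0,0,0,-0.0001,-0.0005,0.0065,-1],
    [0,0,0,-0.0001,-0.0005,0.0065,-1],
    [0,0,0,-0.0001,-0.0005,0.006,-1],
    [0,0,0,0,0,0.004,-1],
    [0,0,0,0,0,0.003,-1]
  ]
}}

```text
clock: 13.02
tcp_pos: [0.5066, -0.1782, 0.2331]
orientation: [-1.288, -2.865, 0.0]
contact_force: [-0.5, 0.3, -8.0]
grip_width: 0.0212
gripper_force: 81.6
```

```bash
python3 - <<'E'
from h import *
look(24,skip=0)
S=grab_frame("scene");cv2.imwrite("pics/e.png",cv2.resize(S[50:250,200:400],None,fx=3,fy=3))
o=telemetry.get_obs();print(o["clock"],o["gripper_force"],o["orientation"])
b=[round(x) for x in proj("scene",np.array([.507,-.178,.125]))];print("tip px in crop",3*(b[0]-200),3*(b[1]-50))
E
```

```text
[0.    0.    0.    0.    0.    0.005 0.005 0.    0.005 0.01  0.01  0.015
 0.02  0.02  0.025 0.025 0.025 0.02  0.02  0.015 0.01  0.005 0.01  0.005] [-0.0067 -0.0098  0.0106] amp 0.011899797034170977 std 0.0025698411562605464 [ 0.50679203 -0.17822864  0.23368874]
14.2667 81.56208515167236 [ 1.28819069e+00  2.86532054e+00 -1.64404054e-05]
tip px in crop 276 348
```

View pics/e.png

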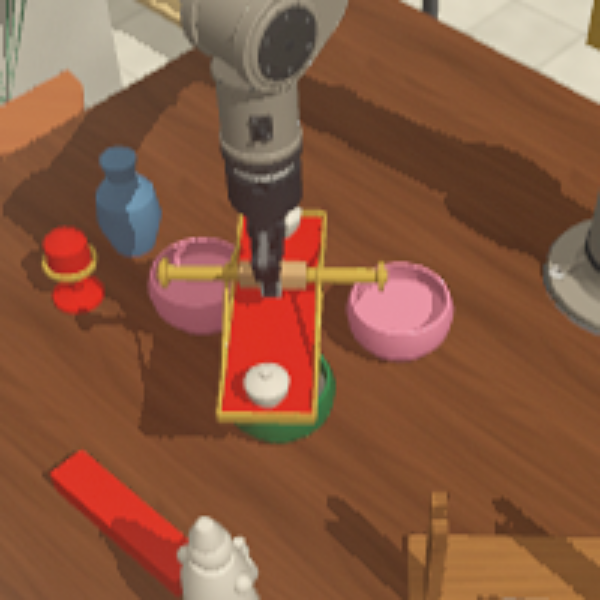

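{"op": "apply_moves", "data": {
  "moves": [
    [0,0,0,0,0,0,-1],
    [0,0,0,0,0,0,-1],
    [0,0,0,0,0,0,-1],
    [0,0,0,0,0,0,-1],
    [0,0,0,0,0,0,-1],
    [0,0,0,0,0,0,-1],
    [0,0,0,0,0,0,-1],
    [0,0,0,0,0,0,-1]
  ]
}}

```text
clock: 14.93
tcp_pos: [0.5068, -0.1782, 0.2337]
orientation: [1.288, 2.865, 0.0]
contact_force: [0.3, 0.4, -8.9]
grip_width: 0.0212
gripper_force: 81.6
```

{"op": "apply_moves", "data": {
  "moves": [
    [0,0,0,0,0,0,-1],
    [0,0,0,0,0,0,-1],
    [0,0,0,0,0,0,-1],
    [0,0,0,0,0,0,-1],
    [0,0,0,0,0,0,-1],
    [0,0,0,0,0,0,-1],
    [0,0,0,0,0,0,-1],
    [0,0,0,0,0,0,-1]
  ]
}}

```text
clock: 15.6
tcp_pos: [0.5068, -0.1782, 0.2337]
orientation: [1.288, 2.865, 0.0]
contact_force: [-1.1, 0.3, -8.3]
grip_width: 0.0206
gripper_force: 81.6
```

{"op": "apply_moves", "data": {
  "moves": [
    [0,0,0,0,0,0,-1],
    [0,0,0,0,0,0,-1],
    [0,0,0,0,0,0,-1],
    [0,0,0,0,0,0,-1],
    [0,0,0,0,0,0,-1],
    [0,0,0,0,0,0,-1],
    [0,0,0,0,0,0,-1],
    [0,0,0,0,0,0,-1]
  ]
}}

```text
clock: 16.27
tcp_pos: [0.5068, -0.1782, 0.2337]
orientation: [1.288, 2.865, 0.0]
contact_force: [0.7, 0.1, -8.9]
grip_width: 0.0206
gripper_force: 81.6
```

{"op": "apply_moves", "data": {
  "moves": [
    [0,0,0,0,0,0,-1],
    [0,0,0,0,0,0,-1],
    [0,0,0,0,0,0,-1],
    [0,0,0,0,0,0,-1],
    [0,0,0,0,0,0,-1],
    [0,0,0,0,0,0,-1],
    [0,0,0,0,0,0,-1],
    [0,0,0,0,0,0,-1]
  ]
}}

```text
clock: 16.93
tcp_pos: [0.5068, -0.1782, 0.2337]
orientation: [1.288, 2.865, 0.0]
contact_force: [0.3, 0.4, -7.4]
grip_width: 0.0207
gripper_force: 81.6
```

{"op": "apply_moves", "data": {
  "moves": [
    [0,0,0,0,0,0,-1],
    [0,0,0,0,0,0,-1],
    [0,0,0,0,0,0,-1],
    [0,0,0,0,0,0,-1],
    [0,0,0,0,0,0,-1],
    [0,0,0,0,0,0,-1],
    [0,0,0,0,0,0,-1],
    [0,0,0,0,0,0,-1]
  ]
}}

```text
clock: 17.6
tcp_pos: [0.5068, -0.1782, 0.2337]
orientation: [1.288, 2.865, 0.0]
contact_force: [-0.1, -0.1, -7.8]
grip_width: 0.021
gripper_force: 81.6
```

{"op": "apply_moves", "data": {
  "moves": [
    [0,0,0,0,0,0,-1],
    [0,0,0,0,0,0,-1],
    [0,0,0,0,0,0,-1],
    [0,0,0,0,0,0,-1],
    [0,0,0,0,0,0,-1],
    [0,0,0,0,0,0,-1],
    [0,0,0,0,0,0,-1],
    [0,0,0,0,0,0,-1]
  ]
}}

```text
clock: 18.27
tcp_pos: [0.5068, -0.1782, 0.2337]
orientation: [1.288, 2.865, -0.0]
contact_force: [0.8, 0.3, -8.5]
grip_width: 0.0208
gripper_force: 81.6
```

{"op": "apply_moves", "data": {
  "moves": [
    [0,0,0,0,0,0,-1],
    [0,0,0,0,0,0,-1],
    [0,0,0,0,0,0,-1],
    [0,0,0,0,0,0,-1],
    [0,0,0,0,0,0,-1],
    [0,0,0,0,0,0,-1],
    [0,0,0,0,0,0,-1],
    [0,0,0,0,0,0,-1]
  ]
}}

```text
clock: 18.93
tcp_pos: [0.5068, -0.1782, 0.2337]
orientation: [-1.288, -2.865, -0.0]
contact_force: [0.2, 0.1, -7.9]
grip_width: 0.0209
gripper_force: 81.6
```

{"op": "apply_moves", "data": {
  "moves": [
    [0,0,0,0,0,0,-1],
    [0,0,0,0,0,0,-1],
    [0,0,0,0,0,0,-1],
    [0,0,0,0,0,0,-1],
    [0,0,0,0,0,0,-1],
    [0,0,0,0,0,0,-1],
    [0,0,0,0,0,0,-1],
    [0,0,0,0,0,0,-1]
  ]
}}

```text
clock: 19.6
tcp_pos: [0.5068, -0.1782, 0.2337]
orientation: [1.288, 2.865, 0.0]
contact_force: [-0.3, -0.7, -7.3]
grip_width: 0.021
gripper_force: 81.6
```

```bash
python3 - <<'E'
from h import *
look(24,skip=0);o=telemetry.get_obs();print(o["clock"],o["gripper_force"]);print(order.hand_in())
E
```

```text
[0.02  0.025 0.02  0.02  0.02  0.015 0.01  0.005 0.005 0.005 0.005 0.
 0.    0.    0.    0.005 0.005 0.01  0.005 0.01  0.01  0.02  0.02  0.02 ] [0.0101 0.0034 0.0104] amp 0.010602460776320575 std 0.002407540593048016 [ 0.50676526 -0.17820027  0.23368969]
20.8 81.56232476234436
the job is handed in; nothing more can be done
None
```

Job handed in at 20.8 s: the gripper still holds the bar, and the tray hung free over the green bowl for about 7.8 s with a swing of about ±0.01 rad, its tail tip about 5 cm above the rim by calculation; the hand-in returned no verdict.

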